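# Press an electrode snap through the lever guard

### The arm

A 7-joint arm with a two-finger parallel gripper is mounted at the origin on the work surface. World frame = base frame: x ahead of the robot, y to its left, z up, the work surface at z = 0. Lengths are in m, angles in degrees, forces in N, time in s.
With the tool pointing down it reaches from about 0.425 to 0.95 m from the base axis. Payload 16.7 kg.
Tool frame: the origin (TCP) lies at the very end of the fingers, on their centre line; the grasp point (between the pads) lies 19 mm behind it (bot.grasp_offset is the x of the grasp point in the tool frame, in m); x points along the fingers, z is the direction in which the jaws open and shut, and the axes are right-handed (so a half turn about x gives the same grasp; the last joint's range is limited). The gripper opens to 94 mm and grips with 3 to 60 N. Pads are 16 mm wide; open, the fingers measure 119 mm over their backs; the gripper's body (75 mm by 177 mm) begins 78 mm behind the grasp point.
Start: joints at [-76.175, 24.414, 4.234, 92.017, -1.954, 63.644, -3.845], TCP at [0.257, 0.624, 0.205] pointing down, gripper open.
Joint ranges: [-163.25, 163.25], [-28.42, 122.38], [-70.27, 78.77], [12.13, 141.07], [-58.53, 238.53], [9.26, 117.41], [-156.51, 156.51]. Speed limits (degrees/s): [108.29, 108.29, 136.94, 136.94, 172.46, 172.46, 172.46].

### API

Orientations are given as [roll, pitch, yaw] about the fixed x, y, z axes, in that order (R = Rz(yaw) Ry(pitch) Rx(roll)).
In Python, from bench import bot gives the robot as it stands. The module is installed in compiled form; this text tells all that it offers.
- The arm moves only by the shell command python3 -m pendant 'ROWS'. ROWS is JSON, a list of rows, each a list of 3 entries, a list of its own where there are three numbers: the closure, from 0 (fully open) to 1 (shut), then the shift along the world's x, y, z in mm, then the turn, a rotation vector about the world's x, y, z in rad. A call has 1 to 10 rows; each row shifts and turns the commanded pose from where the row before left it; what a row does not reach is not made up. A row lasts 1/12 s, in which the tool goes at most 41.7 mm and 7.16 degrees, less where a joint would pass 70% of its speed; a pose out of reach is approached as far as the arm can. A call with a gripper value outside its range is refused whole. The fingers move at their own pace and stop on an object; the grip force is fixed at half the most. Time passes only in rows, so rows that do not move let the fingers close. It gives the time, the measured TCP pose, the force and the opening at its end, in the units of the state.
- bot.get_state(): the state, without advancing time (a new reading comes with each control period).
- bot.read_camera(name): name is "scene" or "top" or "wrist"; returns the picture (480x640x3 uint8, red, green, blue); there is no depth.
- bot.camera_model(name): a dict with "fx", "fy", "cx", "cy" (pixels), "D" ([k1, k2, p1, p2, k3] as OpenCV has them; the pictures are not rectified), "R" (3x3) and "t" (3): a world point X has camera coordinates R X + t. Camera axes: x right, y down, z forward; pixel columns grow to the right and rows downward; lengths in m; the calibration is good to about 2 mm. A picture is of the moment at which its call begins: read the wrist's pose just before it. camera_model takes no time and is no camera call; for the wrist camera it gives the pose at the moment of the call.
- bot.finish_job(): hands the job in, once; it reports no verdict.
The state is a dict: "clock": time; "joint_pos": joint angles; "dq": joint speeds; "tau": joint torques, N m; "tool_pos": TCP position; "tool_rot": TCP orientation; "wrist_force": force on the tool from outside, world axes, zero at the start; "wrist_torque": the same for the moment, N m; "opening": opening from 0.0 (shut) to 1.0 (fully open).
Only numpy, scipy, OpenCV 4.12 (cv2) and the standard library are available. Lean on these libraries where they do the work, as an engineer would, in place of code of your own. Each camera call takes 0.05 s, during which the arm holds its last target.

### The job

An electrode snap is waiting in the loose shuttle block of the small bench press. With closed fingertips, push the shuttle along its channel until it is fully home against the press column, without gripping or lifting it; only then reach down through the window of the lever guard, press the lever all the way down, hold it down for a good second, let it spring back up and withdraw. Do not touch the guard frame at any time, and leave the other things on the bench where they are.

Things in the scene. Friction and masses are not known exactly. Their poses are not given: they have to be found in the camera images.
- press: Fixed white press on a dark plate (150 in x, y -235 to +200, 10 thick). Origin: on the bench below the ram, z up; mm in its own axes. Channel along y from the column face (y -30) to y +200; rails 55 apart, tops 20 above the bench. Column and head: x -40 to 40, y -75 to 25, 150 high; head over the channel from 80 up. Lever points to -y from the column, inside the guard. Yaw within 0.3 of the base's.
- shuttle: Loose aluminium block in the channel, 0.25-0.5 kg: plate 50 (x) by 130 (y) by 18 high, with an upright push plate across its +y end, 50 wide, 14 thick, top 56 above the bench; brass snap near the -y end. Origin: centre of underside; axes as the press's. Push it to press -y, 40-85 mm, with a few N. Home: -y end meets the column, origin at press x 0, y +35.
- push_face (a point): Centre of the outer (+y) face of the shuttle's upright push plate, 42 above the bench: the place to push. The face is 50 wide and is free from 20 to 56 above the bench; at home it lies at press y = +100.
- guard: Fixed aluminium fence round the lever, 128 x 128 outside, top face 104 above the bench. Origin: on the bench top below the middle of its window; axes parallel to the press's. Open sides have a rod and a low sheet.
- window (a point): Centre of the guard's window, at the level of its top face (104 above the bench). The window is an open square, 96 x 96, edges along the guard's x and y, in a flat frame 4 thick and 16 wide. Fingers go in from above; closed fingers pass easily.
- paddle (a point): Centre of the top face of the lever's grey paddle (36 in x, 40 in y), 87 above the bench when up, so 17 below the guard's top face, within 10 mm of the window's centre seen from above. It goes straight down by about 17 (to 70 above the bench) when pressed fully. Moves with the lever.
- lever (a joint): Lever angle in rad: 0 = up (rest), 0.20 = fully down against its stop. The hinge axis is along press x at the column, 85 from the paddle's centre. A spring returns it; about 4 N on the paddle starts it and 7 to 8 N holds it fully down.
- gel_jar: Bystander, to be left alone: white screw-top jar, diameter 56, height 62 (mm). Origin: centre of its underside.
- snap_cup: Bystander, to be left alone: small white open cup, rim diameter 60, height 45 (mm). Origin: centre of its underside.
- screwdriver: Bystander, to be left alone: screwdriver 170 long lying flat, handle grey (mm). Origin: in it, at bench level.
- lead_adapter: Bystander, to be left alone: flat grey plastic box 50 x 75 x 24 with four sockets (mm). Origin: centre of its underside.
- weight: Bystander, to be left alone: turned steel weight, diameter 40, height 48, with a knob (mm). Origin: centre of its underside.
- solution: Bystander, to be left alone: clear bottle with a white cap, diameter 52, height 130 (mm). Origin: centre of its underside.
- tape_roll: Bystander, to be left alone: paper tape roll lying flat, diameter 70, height 19 (mm). Origin: centre of its underside.
Things that resemble listed ones, but are neither listed nor needed, are in the scene too. Leave any blue or brown look-alike of the shuttle alone.

How it is judged (in metres and radians):
On the way, in this order (a step that is already met when the one before it is completed fails the run):
1. the shuttle is home: its end within 5 mm of the column (y of shuttle in the frame of press below 0.04 m), for 0.2 s.
2. a finger, reaching through the guard's window, holds the lever fully down (at least 0.17 of 0.20 rad) for 0.7 s (value of joint lever above 0.17 rad and contact force between the fingers and lever above 1 N and x of the grasp point in the frame of guard between -0.048 and 0.048 m and y of the grasp point in the frame of guard between -0.048 and 0.048 m), for 0.7 s.
At the end, for the whole second after the job is handed in: The shuttle rests flat in the channel within 5 mm of the column and the lever is back up (below 0.04 rad) (y of shuttle in the frame of press below 0.04 m and value of joint lever below 0.04 rad and linear speed of shuttle below 0.01 m/s and angle between shuttle's own z axis and vertical below 0.05 rad); the robot touches nothing.
It fails at once if the robot touches the guard (contact force between any of the fingers, the arm and guard above 0.3 N).
It fails at once if the lever is pressed (over 0.08 rad) while the shuttle is not home (value of joint lever above 0.08 rad and not (y of shuttle in the frame of press below 0.04 m)).
It fails at once if the shuttle is lifted more than 8 mm or tipped (z of shuttle in the frame of press above 0.018 m or angle between shuttle's own z axis and vertical above 0.2 rad).
It fails at once if a bystander is moved more than 15 mm (distance of any of gel_jar, snap_cup, screwdriver, lead_adapter, weight, solution, tape_roll from where it was at the start of the episode above 0.015 m).
It also fails if it takes over 45 s, if anything falls off the work surface, if the arm or the gripper's body presses on something with over 40 N, if the wrist force passes 120 N, or if a joint passes its speed limit or range.

## Working session

There is one attempt and no reset: what is moved stays moved. The work goes in short steps, Python scripts to look and compute and a shell command to move; the robot and the scene stay as the last step left them, time stands still between calls to the robot, and variables do not carry over. Pictures are saved under pics/ and viewed, and the job is handed in when it is done.

```bash
mkdir -p pics; python3 - <<'E'
from bench import bot
import cv2
s=bot.get_state(); print(s['clock'],s['tool_pos'],s['tool_rot'],s['opening'],s['wrist_force'])
for n in ['scene','top','wrist']:
    m=bot.camera_model(n); print(n,m)
    im=bot.read_camera(n); cv2.imwrite(f'pics/{n}0.png',im[:,:,::-1])
E
```

```text
0.0 [0.25695062 0.62366588 0.20473533] [-174.50313367   89.92107003 -106.89170202] 0.9980026054460638 [0.20487966 0.51526195 0.60949657]
scene {'fx': 442.8799765758856, 'fy': 442.8799765758856, 'cx': 307.19751580626433, 'cy': 244.1669363720707, 'D': array([-0.05104553,  0.        ,  0.        ,  0.        ,  0.        ]), 'R': array([[ 0.65918008,  0.75190034,  0.01129143],
       [ 0.6502078 , -0.56235591, -0.51086755],
       [-0.37777168,  0.34409549, -0.85958528]]), 't': array([-0.37787109, -0.27118004,  1.12936026])}
top {'fx': 616.6542755747354, 'fy': 616.6542755747354, 'cx': 320.2162968764313, 'cy': 233.5033130361141, 'D': array([-0.12756151,  0.        ,  0.        ,  0.        ,  0.        ]), 'R': array([[-0.00444843, -0.99990612,  0.01296024],
       [-0.98517166,  0.00215923, -0.171558  ],
       [ 0.17151391, -0.01353123, -0.98508877]]), 't': array([0.05573428, 0.5480705 , 1.34519221])}
wrist {'fx': 405.19273571085444, 'fy': 405.19273571085444, 'cx': 316.24644416492777, 'cy': 237.81988826243523, 'D': array([-0.06180642,  0.        ,  0.        ,  0.        ,  0.        ]), 'R': array([[ 3.80721571e-01,  9.24689246e-01, -9.39804703e-04],
       [ 8.87181823e-01, -3.64991762e-01,  2.82293157e-01],
       [ 2.60690425e-01, -1.08308872e-01, -9.59327728e-01]]), 't': array([-0.6732136 , -0.02980236,  0.39270736])}
```

View pics/scene0.png

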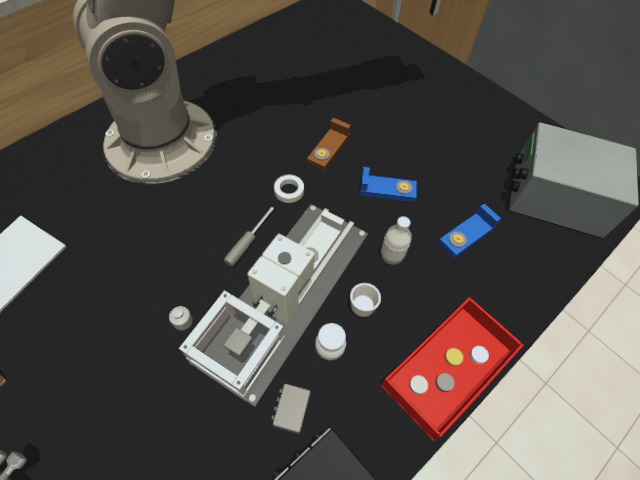

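View pics/top0.png

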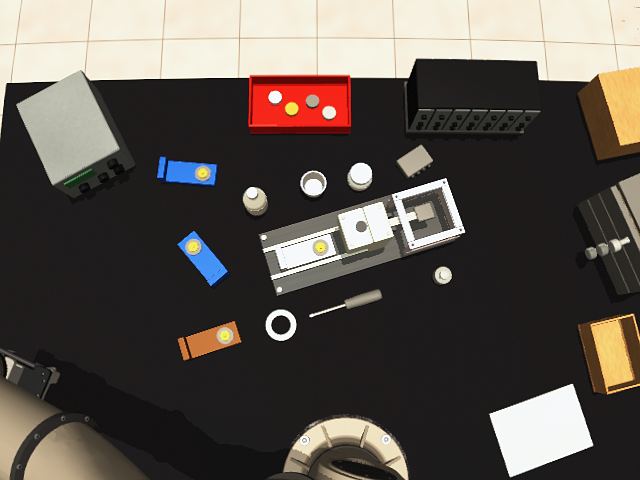

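View pics/wrist0.png

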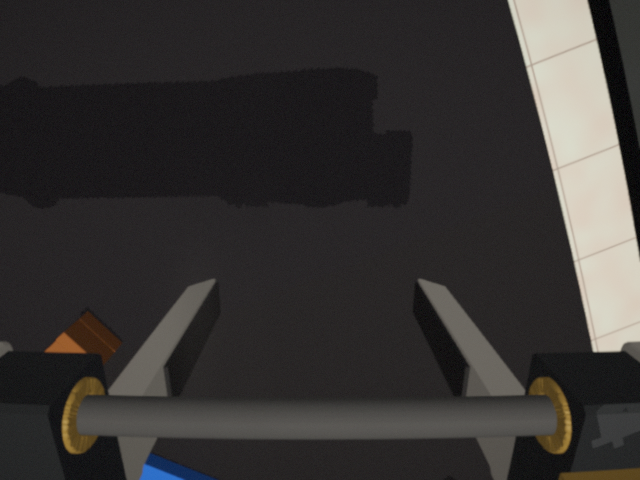

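Top view: press runs from its +y end near (270,265) to the guard at about (428,215). The shuttle (snap at 320,247, push plate near 280,257) is in the channel and the paddle is near (424,212). I'll zoom in on both fixed views.

```bash
python3 - <<'E'
import cv2
a=cv2.imread('pics/top0.png')[165:305,245:475]
cv2.imwrite('pics/topz.png',cv2.resize(a,None,fx=3.4,fy=3.4,interpolation=cv2.INTER_CUBIC))
a=cv2.imread('pics/scene0.png')[195:410,170:375]
cv2.imwrite('pics/scenez.png',cv2.resize(a,None,fx=2.75,fy=2.75,interpolation=cv2.INTER_CUBIC))
E
```

```text
(no output)
```

View pics/topz.png

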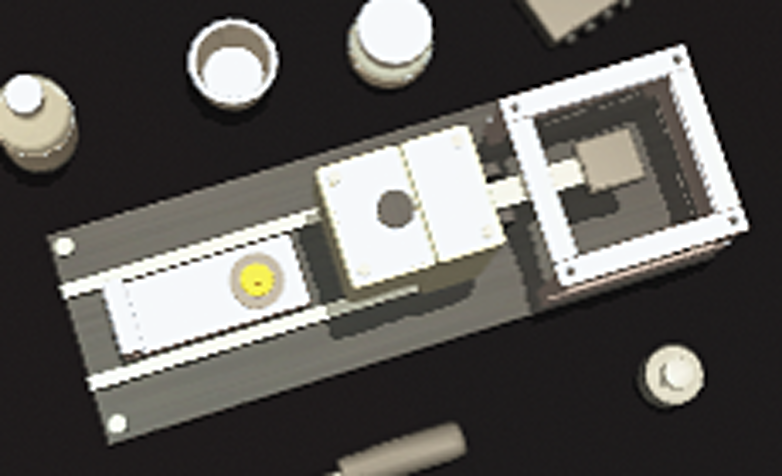

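View pics/scenez.png

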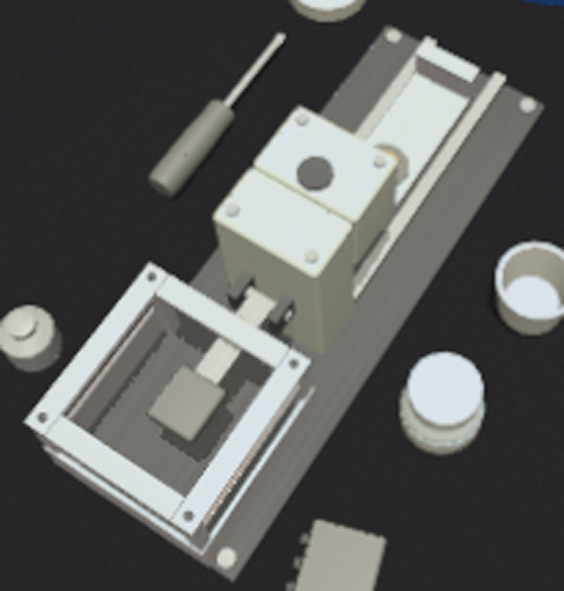

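Guard screws, window corners, the paddle and the push plate's top edges are all identifiable in both views. I'll triangulate them.

```bash
cat > h.py <<'E'
import numpy as np, cv2
from bench import bot
def ray(n,uv,m=None):
    m=m or bot.camera_model(n)
    K=np.array([[m['fx'],0,m['cx']],[0,m['fy'],m['cy']],[0,0,1]])
    p=cv2.undistortPoints(np.array([[uv]],float),K,m['D'])[0,0]
    d=m['R'].T@np.array([p[0],p[1],1]); c=-m['R'].T@m['t']
    return c,d/np.linalg.norm(d)
def tri(rs):
    A=sum(np.eye(3)-np.outer(d,d) for c,d in rs); b=sum((np.eye(3)-np.outer(d,d))@c for c,d in rs)
    X=np.linalg.solve(A,b); e=[np.linalg.norm((np.eye(3)-np.outer(d,d))@(X-c)) for c,d in rs]
    return X,max(e)*1000
def plane(r,z):
    c,d=r; return c+d*(z-c[2])/d[2]
def proj(n,X,m=None):
    m=m or bot.camera_model(n)
    K=np.array([[m['fx'],0,m['cx']],[0,m['fy'],m['cy']],[0,0,1]])
    return cv2.projectPoints(np.array(X,float).reshape(-1,3),cv2.Rodrigues(m['R'])[0],m['t'],K,m['D'])[0][:,0]
def tz(u,v): return ((u+.5)/3.4-.5+245,(v+.5)/3.4-.5+165)
def sz(u,v): return ((u+.5)/2.75-.5+170,(v+.5)/2.75-.5+195)
E
python3 - <<'E'
from h import *
np.set_printoptions(precision=4,suppress=True)
P={'g++':((515,106),(293,364)),'g-+':((570,271),(151,275)),'g+-':((677,60),(187,516)),'g--':((733,222),(42,417)),
'pl++':((65,246),(528,104)),'pl-+':((117,424),(393,35)),
'col+':((335,182),(381,161)),'col-':((363,272),(302,119)),'col+-':((458,142),(312,257)),'col--':((487,231),(232,210)),
'ram':((396,208),(315,173)),
'pad c':((610,158),(186,404))}
for k,(a,b) in P.items():
    X,e=tri([ray('top',tz(*a)),ray('scene',sz(*b))]); print(k,X,round(e,1))
E
```

```text
g++ [ 0.6213 -0.1135  0.104 ] 1.3
g-+ [ 0.5134 -0.1455  0.1052] 1.0
g+- [ 0.6529 -0.2209  0.1021] 1.1
g-- [ 0.5456 -0.2528  0.1021] 0.8
pl++ [0.5461 0.1838 0.0124] 0.3
pl-+ [0.4248 0.1473 0.0119] 0.7
col+ [0.5639 0.0074 0.1468] 0.7
col- [ 0.5067 -0.0102  0.1476] 0.6
col+- [ 0.5884 -0.07    0.1482] 0.1
col-- [ 0.5314 -0.0872  0.1504] 1.0
ram [ 0.5457 -0.031   0.1517] 0.8
pad c [ 0.5912 -0.178   0.0842] 1.3
```

```bash
python3 - <<'E'
import cv2
a=cv2.imread('pics/top0.png')[225:285,255:335]
b=cv2.imread('pics/scene0.png')[200:260,300:380]
c=cv2.imread('pics/top0.png')[190:250,395:475]
d=cv2.imread('pics/scene0.png')[310:370,200:280]
import numpy as np
f=lambda i:cv2.resize(i,None,fx=5,fy=5,interpolation=cv2.INTER_CUBIC)
cv2.imwrite('pics/z2.png',np.vstack([np.hstack([f(a),f(b)]),np.hstack([f(c),f(d)])]))
E
```

```text
(no output)
```

View pics/z2.png

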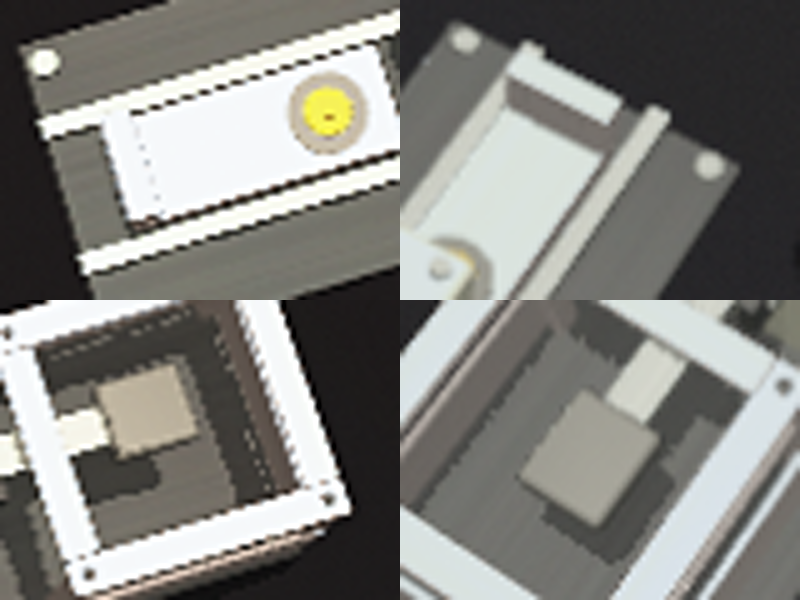

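```bash
python3 - <<'E'
from h import *
np.set_printoptions(precision=4,suppress=True)
g=lambda u,v,ox,oy:((u+.5)/5-.5+ox,(v+.5)/5-.5+oy)
S={'face+':((103,117),(222,98)),'face-':((127,221),(122,52)),'in+':((133,110),(208,124)),'in-':((157,214),(108,78))}
D={'p++':((98,85),(258,136)),'p+-':((178,64),(197,222)),'p-+':((118,156),(182,88)),'p--':((198,138),(121,176))}
O={}
for k,(a,b) in S.items(): O[k]=tri([ray('top',g(*a,255,225)),ray('scene',g(*b,300,200))])
for k,(a,b) in D.items(): O[k]=tri([ray('top',g(*a,395,190)),ray('scene',g(*b,200,310))])
yaw=0.2862
o=np.array([0.5405,-0.0160]);R=np.array([[np.cos(yaw),np.sin(yaw)],[-np.sin(yaw),np.cos(yaw)]])
G=np.array([.5833,-.1832])
for k,(X,e) in O.items(): print(k,X,round(e,1),'press',R@(X[:2]-o))
f=(O['face+'][0]+O['face-'][0])/2; p=sum(O[k][0] for k in D)/4
print('face',f,R@(f[:2]-o),'pad',p,'in guard',R@(p[:2]-G),'guard in press',R@(G-o))
print('home face', o+R.T@[0,.1],'axis',R.T@[0,-1])
E
```

```text
face+ [0.514  0.1548 0.0567] 0.1 press [0.0228 0.1713]
face- [0.4669 0.1428 0.0514] 1.5 press [-0.0258  0.1731]
in+ [0.5181 0.1421 0.0538] 0.8 press [0.0231 0.158 ]
in- [0.4709 0.1301 0.0478] 0.7 press [-0.0255  0.1598]
p++ [ 0.601  -0.1551  0.0874] 0.8 press [ 0.0188 -0.1506]
p+- [ 0.6111 -0.1906  0.0871] 0.1 press [ 0.0184 -0.1874]
p-+ [ 0.569  -0.1639  0.0855] 1.4 press [-0.0144 -0.1499]
p-- [ 0.5786 -0.2     0.0806] 0.2 press [-0.0154 -0.1873]
face [0.4905 0.1488 0.0541] [-0.0015  0.1722] pad [ 0.5899 -0.1774  0.0852] in guard [0.008  0.0037] guard in press [-0.0061 -0.1725]
home face [0.5123 0.0799] axis [ 0.2823 -0.9593]
```

```bash
python3 - <<'E'
from h import *
from scipy.spatial.transform import Rotation as Ro
np.set_printoptions(precision=4,suppress=True)
s=bot.get_state(); R=Ro.from_euler('xyz',s['tool_rot'],degrees=True).as_matrix(); print(R)
m=bot.camera_model('wrist'); c=-m['R'].T@m['t']; print('cam in tool',R.T@(c-s['tool_pos']))
yaw=.2862; px=np.array([np.cos(yaw),np.sin(yaw),0])
for sg in (1,-1):
    z=sg*px; x=np.array([0,0,-1.]); T=np.column_stack([x,np.cross(z,x),z]); print(sg,Ro.from_matrix(T@R.T).as_rotvec())
for n,a,h in [('sol cap',(24,95),.13),('cup',(233,50),.045),('jar',(396,32),.062),('wt',(677,370),.048)]:
    X=plane(ray('top',tz(*a)),h); Rp=np.array([[np.cos(yaw),np.sin(yaw)],[-np.sin(yaw),np.cos(yaw)]]); print(n,X,'press',Rp@(X[:2]-[.5405,-.016]))
print(s['joint_pos'],s['tau'])
E
```

```text
[[-0.0003 -0.9246  0.381 ]
 [-0.0009  0.381   0.9246]
 [-1.     -0.0001 -0.0009]]
cam in tool [-0.1797  0.0824 -0.0013]
1 [ 0.0007 -0.0007 -0.8938]
-1 [0.0008 0.0008 2.2478]
sol cap [0.6233 0.2018 0.13  ] press [0.1409 0.1855]
cup [0.6749 0.0695 0.045 ] press [0.1531 0.0441]
jar [ 0.6828 -0.0396  0.062 ] press [ 0.1299 -0.0629]
wt [ 0.4562 -0.2236  0.048 ] press [-0.1395 -0.1754]
[-76.1749  24.4416   4.2307  92.0414  -1.9536  63.6428  -3.8466] [  0.0057 -93.6281   3.6705 -45.4416  -0.0484   0.0182   0.0001]
```

```bash
python3 -m pendant '[[1,[11,-22,0],[0,0,-0.09]],[1,[11,-22,0],[0,0,-0.09]],[1,[11,-22,0],[0,0,-0.09]],[1,[11,-22,0],[0,0,-0.09]],[1,[11,-22,0],[0,0,-0.09]],[1,[11,-22,0],[0,0,-0.09]],[1,[11,-22,0],[0,0,-0.09]],[1,[11,-22,0],[0,0,-0.09]],[1,[11,-22,0],[0,0,-0.09]],[1,[11,-22,0],[0,0,-0.08]]]'
python3 -m pendant '[[1,[11,-22,0],[0,0,0]],[1,[11,-22,0],[0,0,0]],[1,[11,-22,0],[0,0,0]],[1,[11,-22,0],[0,0,0]],[1,[11,-22,0],[0,0,0]],[1,[11,-22,0],[0,0,0]],[1,[11,-22,0],[0,0,0]],[1,[11,-22,0],[0,0,0]],[1,[11,-22,0],[0,0,0]],[1,[0,0,0],[0,0,0]]]'
python3 - <<'E'
from h import *
s=bot.get_state(); print(s['clock'],s['tool_pos'],s['tool_rot'],s['opening'],s['wrist_force'])
np.save('wr1.npy',bot.camera_model('wrist'),allow_pickle=True)
cv2.imwrite('pics/wrist1.png',bot.read_camera('wrist')[:,:,::-1])
E
```

```text
clock: 0.98
tool_pos: [0.3674, 0.4028, 0.2054]
tool_rot: [-178.3, 90.0, -162.0]
wrist_force: [0.4, 0.1, 0.3]
opening: 0.326
clock: 1.82
tool_pos: [0.4679, 0.2017, 0.2056]
tool_rot: [-67.5, 89.9, -51.1]
wrist_force: [-1.3, 0.0, -1.5]
opening: 0.007
1.8167 [0.46785881 0.20174376 0.20563616] [-67.45399062  89.94781126 -51.12791575] 0.007137678993068974 [-1.26652928  0.01402664 -1.51259195]
```

View pics/wrist1.png

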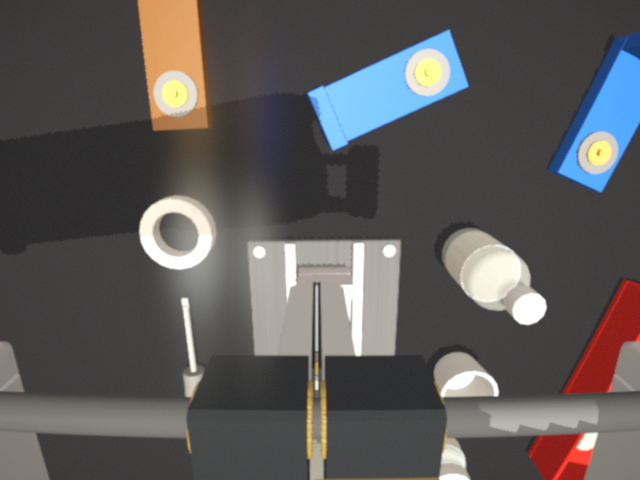

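The wrist view shows the press plate's +y end (250–400, 240), with the shuttle's push plate at about (299–350, 268) and the closed fingertips at about (317,283). I'll cross-check the face position from this view.

```bash
python3 - <<'E'
from h import *
m=np.load('wr1.npy',allow_pickle=True).item()
np.set_printoptions(precision=4,suppress=True)
a=cv2.imread('pics/wrist1.png')[230:310,240:410]
cv2.imwrite('pics/w1z.png',cv2.resize(a,None,fx=4.7,fy=4.7,interpolation=cv2.INTER_CUBIC))
yaw=.2862; Rp=np.array([[np.cos(yaw),np.sin(yaw)],[-np.sin(yaw),np.cos(yaw)]]);o=[.5405,-.016]
for uv,z in [((299,268),.056),((350,268),.056),((259,252),.012),((389,251),.012)]:
    X=plane(ray('wrist',uv,m),z); print(uv,X,Rp@(X[:2]-o))
s=bot.get_state(); print('tcp press',Rp@(s['tool_pos'][:2]-o)); print(proj('wrist',s['tool_pos'],m))
E
```

```text
(299, 268) [0.4649 0.1563 0.056 ] [-0.0239  0.1867]
(350, 268) [0.5073 0.1688 0.056 ] [0.0203 0.1866]
(259, 252) [0.4259 0.1448 0.012 ] [-0.0646  0.1866]
(389, 251) [0.5468 0.1813 0.012 ] [0.0618 0.1875]
tcp press [-0.0085  0.2317]
[[317.12   290.2864]]
```

View pics/w1z.png

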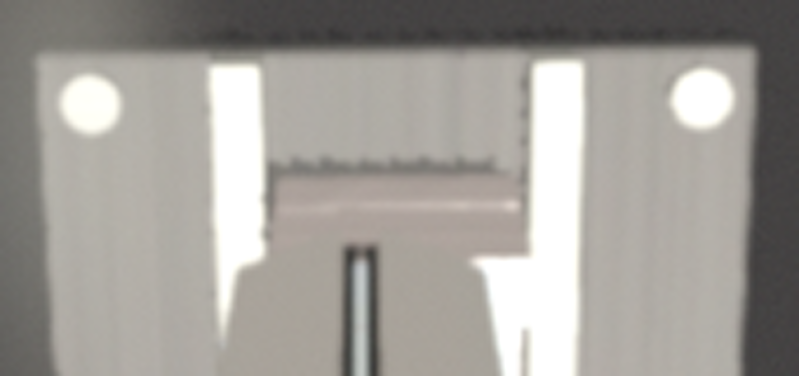

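```bash
python3 - <<'E'
from h import *
m=np.load('wr1.npy',allow_pickle=True).item()
yaw=.2862; Rp=np.array([[np.cos(yaw),np.sin(yaw)],[-np.sin(yaw),np.cos(yaw)]]);o=np.array([.5405,-.016])
for y in (.170,.172,.174):
  for z in (.01,.018,.056):
    X=np.r_[o+Rp.T@[0,y],z]; print(y,z,proj('wrist',X,m))
E
```

```text
0.17 0.01 [[325.31519569 267.29586695]]
0.17 0.018 [[325.49319199 270.20923897]]
0.17 0.056 [[326.44202445 285.75231996]]
0.172 0.01 [[325.32638599 265.39256535]]
0.172 0.018 [[325.50490483 268.27323486]]
0.172 0.056 [[326.45674676 283.6453135 ]]
0.174 0.01 [[325.33758399 263.4836321 ]]
0.174 0.018 [[325.51662628 266.33136581]]
0.174 0.056 [[326.47148364 281.53111515]]
```

```bash
python3 -m pendant '[[1,[8,-12,0],[0,0,0]],[1,[7.7,-11,0],[0,0,0]],[1,[0,0,-30],[0,0,0]],[1,[0,0,-30],[0,0,0]],[1,[0,0,-30],[0,0,0]],[1,[0,0,-30],[0,0,0]],[1,[0,0,-25],[0,0,0]],[1,[0,0,-15],[0,0,0]],[1,[0,0,-11.5],[0,0,0]],[1,[0,0,0],[0,0,0]]]'
cat > chk.py <<'E'
from h import *
yaw=.2862; Rp=np.array([[np.cos(yaw),np.sin(yaw)],[-np.sin(yaw),np.cos(yaw)]]);o=[.5405,-.016]; G=[.5833,-.1832]
s=bot.get_state(); f=s['wrist_force']
print(round(s['clock'],2),'tcp',s['tool_pos'].round(4),'press',(Rp@(s['tool_pos'][:2]-o)*1000).round(1),'guard',(Rp@(s['tool_pos'][:2]-G)*1000).round(1),'Fpress',(Rp@f[:2]).round(1),'Fz',round(f[2],1),s['tool_rot'].round(1))
E
python3 chk.py
```

```text
clock: 2.7
tool_pos: [0.4805, 0.1832, 0.032]
tool_rot: [-166.7, 89.8, -150.1]
wrist_force: [-0.9, -0.2, 0.5]
opening: 0.009
2.7 tcp [0.4805 0.1832 0.032 ] press [ -1.3 208. ] guard [  4.8 380.5] Fpress [-0.9  0.1] Fz 0.5 [-166.7   89.8 -150.1]
```

```bash
python3 -m pendant '[[1,[2,-5.7,0],[0,0,0]],[1,[2,-5.7,0],[0,0,0]],[1,[1.7,-5.8,0],[0,0,0]],[1,[1.7,-5.8,0],[0,0,0]],[1,[1.1,-3.8,0],[0,0,0]],[1,[1.1,-3.8,0],[0,0,0]],[1,[1.1,-3.8,0],[0,0,0]],[1,[1.1,-3.8,0],[0,0,0]],[1,[1.1,-3.8,0],[0,0,0]],[1,[1.1,-3.8,0],[0,0,0]]]'; python3 chk.py
```

```text
clock: 3.53
tool_pos: [0.4962, 0.1378, 0.0345]
tool_rot: [47.5, 89.9, 64.2]
wrist_force: [-1.9, 5.4, 4.7]
opening: 0.003
3.53 tcp [0.4962 0.1378 0.0345] press [  0.9 160. ] guard [  7.  332.5] Fpress [-0.3  5.7] Fz 4.7 [47.5 89.9 64.2]
```

```bash
python3 -m pendant '[[1,[1.1,-3.8,0],[0,0,0]],[1,[1.1,-3.8,0],[0,0,0]],[1,[1.1,-3.8,0],[0,0,0]],[1,[1.1,-3.8,0],[0,0,0]],[1,[1.1,-3.8,0],[0,0,0]],[1,[1.1,-3.8,0],[0,0,0]],[1,[1.1,-3.8,0],[0,0,0]],[1,[1.1,-3.8,0],[0,0,0]],[1,[0.8,-2.9,0],[0,0,0]],[1,[0.8,-2.9,0],[0,0,0]]]'; python3 chk.py
```

```text
clock: 4.37
tool_pos: [0.5065, 0.1015, 0.0344]
tool_rot: [46.5, 89.9, 63.2]
wrist_force: [-1.5, 6.3, 4.4]
opening: 0.005
4.37 tcp [0.5065 0.1015 0.0344] press [  0.6 122.3] guard [  6.7 294.8] Fpress [0.4 6.5] Fz 4.4 [46.5 89.9 63.2]
```

Steady 6 N push. Continue slowly towards the stop.

```bash
python3 -m pendant '[[1,[0.6,-1.9,0],[0,0,0]],[1,[0.6,-1.9,0],[0,0,0]],[1,[0.6,-1.9,0],[0,0,0]],[1,[0.6,-1.9,0],[0,0,0]],[1,[0.4,-1.4,0],[0,0,0]],[1,[0.3,-1,0],[0,0,0]],[1,[0,0,0],[0,0,0]]]'; python3 chk.py
```

```text
clock: 4.95
tool_pos: [0.5096, 0.0913, 0.0343]
tool_rot: [44.4, 90.0, 61.0]
wrist_force: [-0.8, 4.0, 2.5]
opening: 0.006
4.95 tcp [0.5096 0.0913 0.0343] press [  0.6 111.7] guard [  6.8 284.1] Fpress [0.4 4.1] Fz 2.5 [44.4 90.  61. ]
```

```bash
python3 -m pendant '[[1,[0.3,-1,0],[0,0,0]],[1,[0.3,-1,0],[0,0,0]],[1,[0.3,-1,0],[0,0,0]],[1,[0.3,-1,0],[0,0,0]],[1,[0,0,0],[0,0,0]]]'; python3 chk.py;  python3 -m pendant '[[1,[0.3,-1,0],[0,0,0]],[1,[0.3,-1,0],[0,0,0]],[1,[0,0,0],[0,0,0]]]'; python3 chk.py
```

```text
clock: 5.37
tool_pos: [0.5104, 0.0881, 0.0342]
tool_rot: [86.0, 89.9, 102.6]
wrist_force: [-2.7, 9.2, 5.9]
opening: 0.004
5.37 tcp [0.5104 0.0881 0.0342] press [  0.5 108.4] guard [  6.6 280.9] Fpress [0.  9.6] Fz 5.9 [ 86.   89.9 102.6]
clock: 5.62
tool_pos: [0.5104, 0.088, 0.0342]
tool_rot: [97.3, 89.8, 114.0]
wrist_force: [-7.2, 18.6, 8.5]
opening: 0.006
5.62 tcp [0.5104 0.088  0.0342] press [  0.5 108.2] guard [  6.6 280.7] Fpress [-1.7 19.9] Fz 8.5 [ 97.3  89.8 114. ]
```

Force rose to 20 N with no further motion, at exactly the predicted home position (TCP 108, i.e. the face at 100 plus half a finger, 8). I'll back off, lift and check with the top camera.

```bash
python3 -m pendant '[[1,[-2,7,0],[0,0,0]],[1,[-3,10,0],[0,0,0]],[1,[-4,13,0],[0,0,0]],[1,[0,0,20],[0,0,0]],[1,[0,0,35],[0,0,0]],[1,[0,0,35],[0,0,0]],[1,[0,0,35],[0,0,0]],[1,[0,0,35],[0,0,0]],[1,[0,0,10],[0,0,0]],[1,[0,0,0],[0,0,0]]]'; python3 chk.py
python3 - <<'E'
from h import *
np.save('wr2.npy',bot.camera_model('wrist'),allow_pickle=True)
w=bot.read_camera('wrist')[:,:,::-1];cv2.imwrite('pics/w2.png',w)
for n in ['scene','top']:
    im=bot.read_camera(n)[:,:,::-1]; cv2.imwrite(f'pics/{n}2.png',im)
E
```

```text
clock: 6.45
tool_pos: [0.5034, 0.1157, 0.2067]
tool_rot: [12.6, 89.7, 29.2]
wrist_force: [0.1, 0.4, -0.1]
opening: 0.004
6.45 tcp [0.5034 0.1157 0.2067] press [  1.6 136.8] guard [  7.8 309.3] Fpress [0.2 0.3] Fz -0.1 [12.6 89.7 29.2]
```

View pics/w2.png

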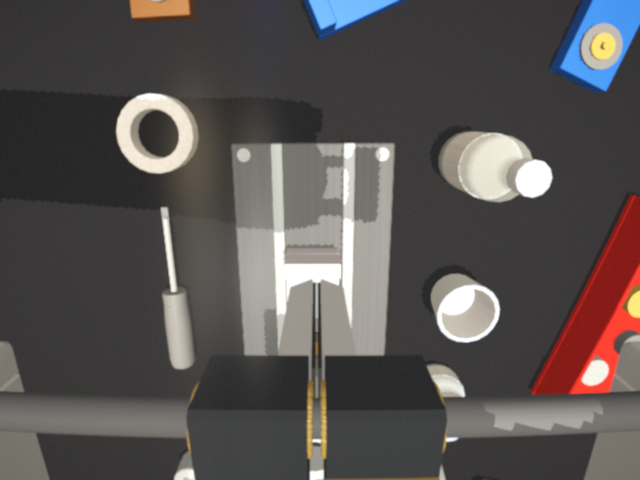

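View pics/top2.png

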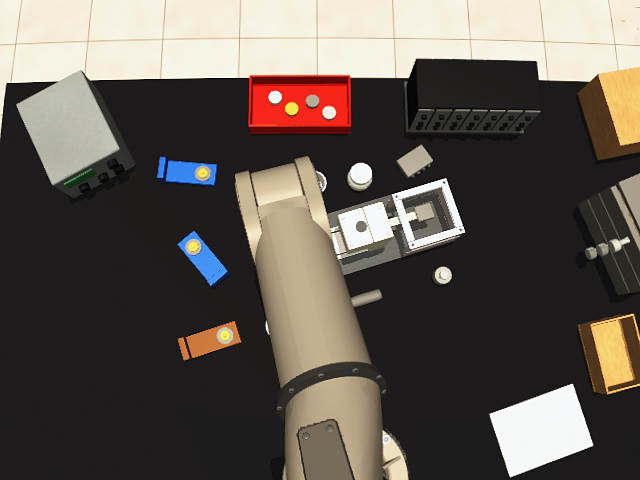

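View pics/scene2.png

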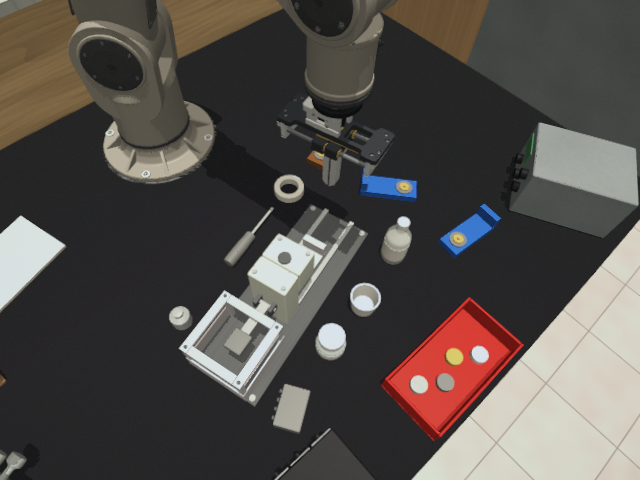

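The wrist view has the push plate at rows 247–263 and columns 285–341. The scene view has it near (312,241). I'll project what "home" predicts onto both.

```bash
python3 - <<'E'
from h import *
m=np.load('wr2.npy',allow_pickle=True).item()
yaw=.2862; Rp=np.array([[np.cos(yaw),np.sin(yaw)],[-np.sin(yaw),np.cos(yaw)]]);o=np.array([.5405,-.016])
for y in (.096,.1,.104):
  for z in (.01,.056):
    X=np.r_[o+Rp.T@[0,y],z]; print(y,z,proj('wrist',X,m)[0].round(1),proj('scene',X)[0].round(1))
a=cv2.imread('pics/w2.png')[230:290,260:360];b=cv2.imread('pics/scene2.png')[215:265,280:360]
cv2.imwrite('pics/h2.png',np.hstack([cv2.resize(a,(400,240),interpolation=2),cv2.resize(b,(384,240),interpolation=2)]))
E
```

```text
0.096 0.01 [314.2 249.4] [315.5 251. ]
0.096 0.056 [314.2 265.8] [316.1 239.9]
0.1 0.01 [314.2 245.5] [316.5 249.7]
0.1 0.056 [314.2 261.4] [317.1 238.5]
0.104 0.01 [314.2 241.6] [317.5 248.3]
0.104 0.056 [314.2 257.1] [318.2 237.1]
```

View pics/h2.png

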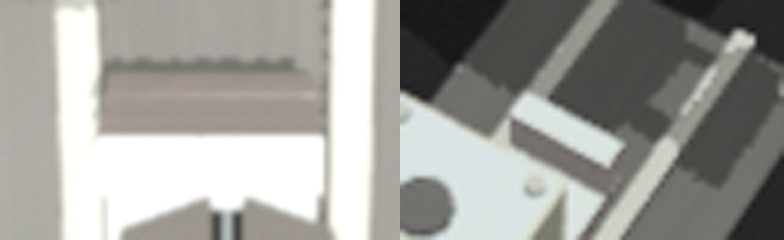

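Both views agree that the shuttle is home (face at press y of about 98–100). Now over the window at a safe height.

```bash
python3 -m pendant '[[1,[5,-17,0],[0,0,0]],[1,[8,-27,0],[0,0,0]],[1,[9,-31,0],[0,0,0]],[1,[9,-31,0],[0,0,0]],[1,[9,-31,0],[0,0,0]],[1,[9,-31,0],[0,0,0]],[1,[9,-31,0],[0,0,0]],[1,[9,-31,0],[0,0,0]],[1,[9,-31,0],[0,0,0]],[1,[9,-28,0],[0,0,0]]]'; python3 -m pendant '[[1,[1.5,-4,0],[0,0,0]],[1,[0,0,0],[0,0,0]],[1,[0,0,0],[0,0,0]]]';python3 chk.py
python3 - <<'E'
from h import *
np.save('wr3.npy',bot.camera_model('wrist'),allow_pickle=True)
w=bot.read_camera('wrist')[:,:,::-1];cv2.imwrite('pics/w3.png',w)
for n in ['scene']:
    im=bot.read_camera(n)[:,:,::-1]; cv2.imwrite(f'pics/{n}3.png',im)
E
```

```text
clock: 7.43
tool_pos: [0.5864, -0.176, 0.202]
tool_rot: [172.7, 89.8, -170.8]
wrist_force: [0.2, 0.5, 0.8]
opening: 0.005
clock: 7.68
tool_pos: [0.5879, -0.1776, 0.2023]
tool_rot: [162.5, 89.8, 179.1]
wrist_force: [-0.4, 0.1, 0.1]
opening: 0.005
7.68 tcp [ 0.5879 -0.1776  0.2023] press [  -0.2 -168.4] guard [6.  4.1] Fpress [-0.4  0.2] Fz 0.1 [162.5  89.8 179.1]
```

View pics/w3.png

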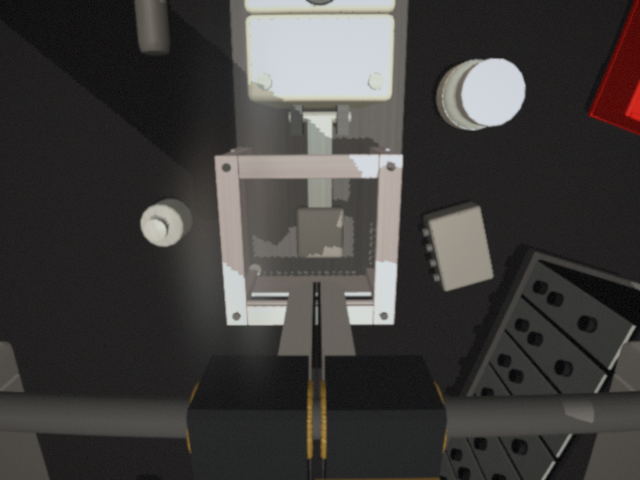

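View pics/scene3.png

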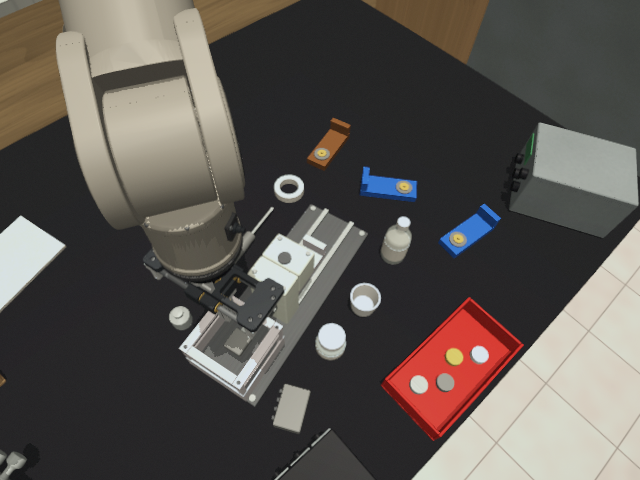

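Wrist view: guard screws at (227,168), (391,166), (384,315), (236,316), and the grey paddle spanning (298,209)–(344,257). As an independent check:

```bash
python3 - <<'E'
from h import *
m=np.load('wr3.npy',allow_pickle=True).item(); s=bot.get_state()
yaw=.2862; Rp=np.array([[np.cos(yaw),np.sin(yaw)],[-np.sin(yaw),np.cos(yaw)]]);G=[.5833,-.1832]
S=np.array([plane(ray('wrist',p,m),.104) for p in [(227,168),(391,166),(384,315),(236,316)]]);P=np.array([plane(ray('wrist',p,m),.087) for p in [(298,209),(343,209),(344,257),(297,255)]])
for N,A in (('guard',S),('paddle',P)): print(N,A.mean(0).round(4),((A[:,:2]-G)@Rp.T*1000).round(1).tolist())
print(s['tool_pos'])
E
```

```text
guard [ 0.5839 -0.1848  0.104 ] [[-56.2, 53.4], [55.8, 55.2], [56.7, -57.0], [-56.0, -58.5]]
paddle [ 0.5904 -0.1782  0.087 ] [[-8.7, 21.2], [24.8, 21.3], [26.4, -16.4], [-9.8, -14.9]]
[ 0.58823445 -0.17654181  0.20307355]
```

```bash
python3 -m pendant '[[1,[2,-1.5,-10],[0,0,0]],[1,[0,0,-25],[0,0,0]],[1,[0,0,-25],[0,0,0]],[1,[0,0,-20],[0,0,0]],[1,[0,0,-15],[0,0,0]],[1,[0,0,-8],[0,0,0]],[1,[0,0,-4],[0,0,0]],[1,[0,0,0],[0,0,0]]]'; python3 chk.py
```

```text
clock: 8.45
tool_pos: [0.5904, -0.179, 0.0963]
tool_rot: [154.8, 89.9, 171.5]
wrist_force: [0.3, 0.3, -0.1]
opening: 0.004
8.45 tcp [ 0.5904 -0.179   0.0963] press [   1.9 -170.4] guard [8.  2.1] Fpress [0.3 0.2] Fz -0.1 [154.8  89.9 171.5]
```

```bash
python3 -m pendant '[[1,[0,0,-4],[0,0,0]],[1,[0,0,-3],[0,0,0]],[1,[0,0,-3],[0,0,0]],[1,[0,0,-3],[0,0,0]],[1,[0,0,-3],[0,0,0]],[1,[0,0,-3],[0,0,0]],[1,[0,0,-3],[0,0,0]],[1,[0,0,-2],[0,0,0]]]'; python3 chk.py;python3 -m pendant '[[1,[0,0,-2],[0,0,0]],[1,[0,0,-1.5],[0,0,0]],[1,[0,0,0],[0,0,0]]]'; python3 chk.py
```

```text
clock: 9.12
tool_pos: [0.591, -0.1794, 0.0729]
tool_rot: [-17.9, 90.0, -1.3]
wrist_force: [0.8, 0.6, 5.3]
opening: 0.003
9.12 tcp [ 0.591  -0.1794  0.0729] press [   2.3 -171.1] guard [8.5 1.4] Fpress [0.9 0.4] Fz 5.3 [-17.9  90.   -1.3]
clock: 9.37
tool_pos: [0.5911, -0.1793, 0.0703]
tool_rot: [20.1, 89.9, 36.7]
wrist_force: [-4.2, 2.3, 22.1]
opening: 0.004
9.37 tcp [ 0.5911 -0.1793  0.0703] press [   2.5 -171. ] guard [8.6 1.5] Fpress [-3.4  3.4] Fz 22.1 [20.1 89.9 36.7]
```

At the stop (22 N, well above the 8 N holding force; z = 0.070). Hold for over a second.

```bash
python3 -m pendant '[[1,[0,0,-0.3],[0,0,0]],[1,[0,0,0],[0,0,0]],[1,[0,0,0],[0,0,0]],[1,[0,0,0],[0,0,0]],[1,[0,0,0],[0,0,0]],[1,[0,0,0],[0,0,0]],[1,[0,0,0],[0,0,0]],[1,[0,0,0],[0,0,0]],[1,[0,0,0],[0,0,0]],[1,[0,0,0],[0,0,0]]]'; python3 chk.py; python3 -m pendant '[[1,[0,0,0],[0,0,0]],[1,[0,0,0],[0,0,0]],[1,[0,0,0],[0,0,0]],[1,[0,0,0],[0,0,0]],[1,[0,0,0],[0,0,0]],[1,[0,0,0],[0,0,0]]]'; python3 chk.py
```

```text
clock: 10.2
tool_pos: [0.5911, -0.1793, 0.0702]
tool_rot: [17.0, 89.9, 33.6]
wrist_force: [-4.7, 3.7, 22.4]
opening: 0.008
10.2 tcp [ 0.5911 -0.1793  0.0702] press [   2.5 -170.9] guard [8.6 1.5] Fpress [-3.4  4.8] Fz 22.4 [17.  89.9 33.6]
clock: 10.7
tool_pos: [0.5911, -0.1793, 0.0703]
tool_rot: [14.6, 89.9, 31.2]
wrist_force: [-4.2, 3.2, 21.8]
opening: 0.009
10.7 tcp [ 0.5911 -0.1793  0.0703] press [   2.5 -171. ] guard [8.6 1.5] Fpress [-3.1  4.3] Fz 21.8 [14.6 89.9 31.2]
```

```bash
python3 - <<'E'
from h import *
w=bot.read_camera('wrist')[:,:,::-1];s=bot.read_camera('scene')[:,:,::-1]
cv2.imwrite('pics/w4.png',np.hstack([cv2.resize(w,(400,300)),cv2.resize(s[255:405,170:370],(400,300))]))
E
```

```text
(no output)
```

View pics/w4.png

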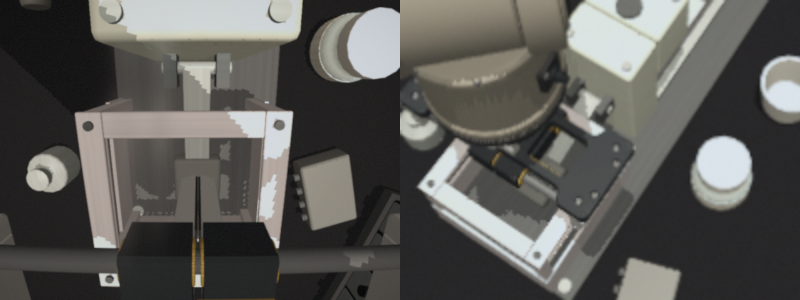

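The fingers are on the paddle inside the window, clear of the frame, and the paddle is tilted down. Now straight up and withdraw.

```bash
python3 -m pendant '[[1,[0,0,4],[0,0,0]],[1,[0,0,5],[0,0,0]],[1,[0,0,6],[0,0,0]],[1,[0,0,8],[0,0,0]],[1,[0,0,15],[0,0,0]],[1,[0,0,25],[0,0,0]],[1,[0,0,30],[0,0,0]],[1,[0,0,30],[0,0,0]],[1,[0,0,30],[0,0,0]],[1,[0,0,0],[0,0,0]]]'; python3 chk.py
python3 -m pendant '[[1,[-5,15,5],[0,0,0]],[1,[-10,30,5],[0,0,0]],[1,[-10,30,0],[0,0,0]],[1,[-10,30,0],[0,0,0]],[1,[-10,30,0],[0,0,0]],[1,[-10,30,0],[0,0,0]],[1,[-10,30,0],[0,0,0]],[1,[-10,30,0],[0,0,0]],[1,[-10,30,0],[0,0,0]],[1,[-10,30,0],[0,0,0]]]'
python3 -m pendant '[[1,[-8,30,0],[0,0,0]],[1,[-8,30,0],[0,0,0]],[1,[-5,20,0],[0,0,0]],[1,[0,0,0],[0,0,0]],[1,[0,0,0],[0,0,0]],[1,[0,0,0],[0,0,0]]]'; python3 chk.py
python3 - <<'E'
from h import *
for n in ['scene','top']:
    im=bot.read_camera(n)[:,:,::-1]; cv2.imwrite(f'pics/{n}5.png',im)
E
```

```text
clock: 11.63
tool_pos: [0.5923, -0.1803, 0.2277]
tool_rot: [-20.8, 89.7, -4.2]
wrist_force: [1.6, -0.3, -0.1]
opening: 0.002
11.63 tcp [ 0.5923 -0.1803  0.2277] press [   3.3 -172.3] guard [9.4 0.2] Fpress [ 1.4 -0.7] Fz -0.1 [-20.8  89.7  -4.2]
clock: 12.47
tool_pos: [0.4944, 0.1068, 0.2322]
tool_rot: [162.9, 90.0, 179.5]
wrist_force: [0.9, 0.2, 0.4]
opening: 0.004
clock: 12.97
tool_pos: [0.4746, 0.1847, 0.2321]
tool_rot: [-147.7, 90.0, -131.2]
wrist_force: [1.1, -0.9, 0.2]
opening: 0.003
12.97 tcp [0.4746 0.1847 0.2321] press [ -6.6 211.2] guard [ -0.4 383.6] Fpress [ 0.9 -1.2] Fz 0.2 [-147.7   90.  -131.2]
```

View pics/top5.png

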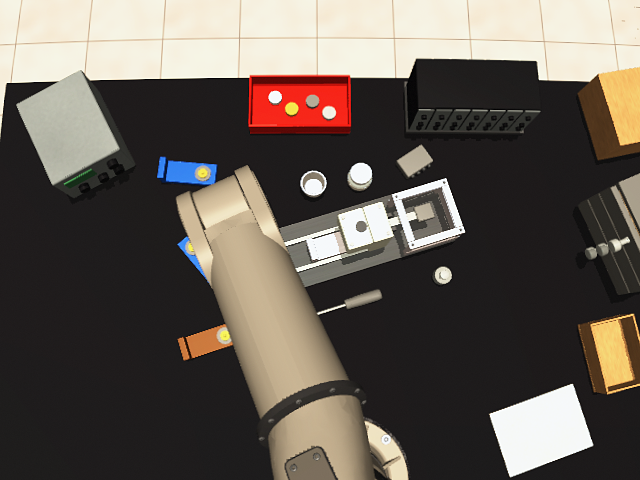

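View pics/scene5.png

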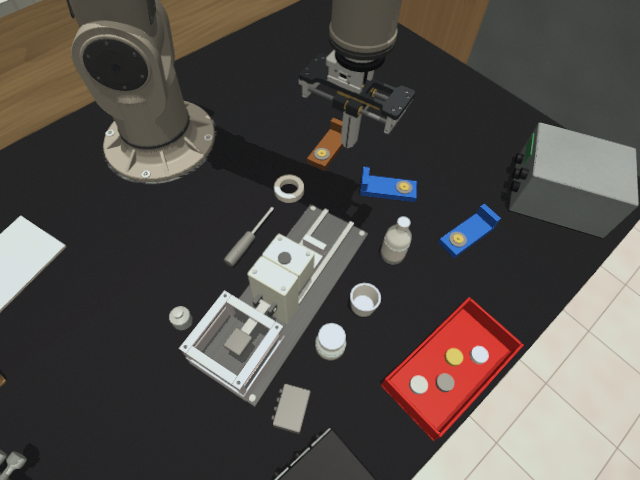

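The arm is clear, and the paddle in the scene view at (239,343) looks as it did at the start. I'll do a numerical difference and check the push-plate edge.

```bash
python3 - <<'E'
from h import *
a=cv2.imread('pics/top0.png').astype(int);b=cv2.imread('pics/top5.png').astype(int)
print('paddle top diff',abs(a-b)[190:235,400:445].mean())
a=cv2.imread('pics/scene0.png').astype(int);c=cv2.imread('pics/scene5.png').astype(int);a2=cv2.imread('pics/scene2.png').astype(int)
print('scene paddle diff',abs(a-c)[325:360,220:265].mean(),'shuttle region diff vs before press',abs(a2-c)[230:258,298:330].mean())
for n,(x,y) in dict(jar=(331,341),cup=(365,299),sd=(248,240),adp=(292,408),wt=(180,318),sol=(396,242),tape=(289,188)).items(): print(n,abs(a-c)[y-15:y+15,x-15:x+15].mean().round(1))
yaw=.2862; Rp=np.array([[np.cos(yaw),np.sin(yaw)],[-np.sin(yaw),np.cos(yaw)]]);o=np.array([.5405,-.016])
print(proj('top',[np.r_[o+Rp.T@[x,.1],.056] for x in (-.025,.025)]))
cv2.imwrite('pics/t5z.png',cv2.resize(b[220:280,285:365].astype(np.uint8),None,fx=8,fy=8,interpolation=2))
E
```

```text
paddle top diff 0.5050205761316873
scene paddle diff 0.5333333333333333 shuttle region diff vs before press 10.693824404761905
jar 0.3
cup 0.5
sd 0.8
adp 0.5
wt 0.7
sol 0.5
tape 17.1
[[311.87233036 259.35951404]
 [305.52157534 238.12536375]]
```

View pics/t5z.png

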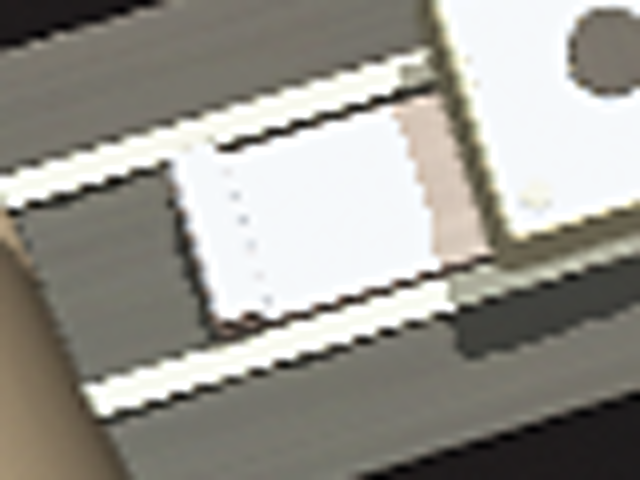

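The push-plate edge lies at (306.5,239.8)–(311.6,260.6) against (305.5,238.1)–(311.9,259.4) predicted for home, so it agrees to about a pixel. The two non-zero differences (tape roll and shuttle region) are most likely the arm's changed shadow. Handing in.

```bash
python3 -c "
from bench import bot
print(bot.finish_job(), bot.get_state()['clock'])"
```

```text
the job is handed in; nothing more can be done
the job is handed in; nothing more can be done
```

I pushed the shuttle home, pressed and held the lever, let it spring back, withdrew, and handed the job in at about 13 s of the 45 s allowed. No verdict is reported on hand-in.

- **Shuttle:** I pushed it about 72 mm with closed fingertips at around 6 N. It stopped where home was predicted, and the force rose to 20 N with no further motion. The wrist and scene views agreed that it was home, with the push face at press y of about 98–100 mm. In the last top view the push-plate edge was within about a pixel (roughly 2 mm) of its predicted home position.
- **Lever:** I reached down through the window, 8 mm and 2 mm from its centre, and pressed to the stop at a height of 70 mm. I held it at about 22 N for 1.3 s before lifting straight out. I saw no sign of contact with the guard. Afterwards the paddle looked the same as at the start in both fixed views, so the lever is back up.
- **Bystanders:** In the scene view, six of the seven matched their starting picture. The tape roll's image did differ (17 grey levels against under 1 for the others). I put that down to the arm's shadow because its pixel position looked the same, but I did not measure it separately. The picture around the shuttle also differed from the one before pressing, probably for the same reason.

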